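# Pop the fuse hatch and lay it open

### The arm

A 6-joint arm with a two-finger parallel gripper is mounted at the origin on a cart in front of the work surface, level with it; the furniture and walls round the work are solid. World frame = base frame: x ahead of the robot, y to its left, z up, the work surface at z = 0. Lengths are in m, angles in rad, forces in N, time in s.
With the tool pointing down it reaches from about 0.25 to 0.775 m from the base axis. Payload 4 kg.
Tool frame: the origin (TCP) lies on the centre line of the jaws, within the pads' length; the fingertips stand 17 mm ahead of it and the grasp point (between the pads) lies 2 mm behind it; z points along the fingers, y is the direction in which the jaws open and shut (so a half turn about z gives the same grasp; the last joint's range is limited). The gripper opens to 85 mm and grips with 20 to 120 N. Pads are 22 mm wide; open, the fingers measure 114 mm over their backs; the gripper's body (76 mm by 85 mm) begins 54 mm behind the grasp point. The pads swing forward as they close: fully open they stand 13 mm farther back than shut.
Start: joints at [1.15, 0.087, 1.371, -0, 1.684, -0.103], TCP at [0.172, 0.522, 0.248] pointing down, gripper open.
Joint ranges: [-3.1, 3.1], [-0.76, 2.03], [0.27, 2.55], [-1.08, 4.22], [0.17, 2.65], [-2.57, 2.57]. Speed limits (rad/s): [2.79, 2.79, 3.14, 3.14, 3.14, 3.14].

### API

Orientations are given as a unit quaternion [w, x, y, z].
In Python, from station import robot gives the robot as it stands.
- The arm moves only by the shell command python3 -m jog 'ROWS' [FORCE]. ROWS is JSON, one flat list of numbers, 5 for each row, row after row: the shift along the world's x, y, z in cm, then the turn about the world's z in rad, then the finger opening in cm, from 0 to 8.54. In form: [x, y, z, turn, jaw, x, y, z, turn, jaw, ...]. A call has 1 to 12 rows; each row is the pose to reach, as a shift and turn from the pose measured when the call began; what a row does not reach only later rows make up. A row lasts 1/8 s, in which the tool goes at most 62.5 mm and 10.7 degrees, less where a joint would pass 70% of its speed; a pose out of reach is approached as far as the arm can. A call with a gripper value outside its range is refused whole. The fingers move at their own pace and stop on an object; FORCE is the grip in N (left out, the last holds). Time passes only in rows, so rows that repeat a pose let the fingers close. It gives the time, the measured TCP pose, the force and the opening at its end, in the units of the state.
- robot.read_state(): the state, without advancing time (a new reading comes with each control period).
- robot.capture(name): name is "scene" or "top"; returns (picture, depth): 480x640x3 uint8, red, green, blue; 480x640 float32, m along the optical axis (not along the pixel's ray), 0 where there is no reading.
- robot.camera_params(name): a dict with "K" (3x3 intrinsics, pixels), "k1" (the pictures are not rectified: a ray, as slopes to the right and down, at radius r is drawn at 1 + k1 r^2 times it, then the intrinsics apply), "R" (3x3) and "t" (3): a world point X has camera coordinates R X + t. Camera axes: x right, y down, z forward; pixel columns grow to the right and rows downward; lengths in m; the calibration is good to about 2 mm. A picture is of the moment at which its call begins. camera_params takes no time and is no camera call.
- robot.job_done(): hands the job in, once; it reports no verdict.
The state is a dict: "time_s": time; "qpos": joint angles; "dq": joint speeds; "tau": joint torques, N m; "ee_pos": TCP position; "ee_rot": TCP orientation; "force": force on the tool from outside, world axes, zero at the start; "wrist_torque": the same for the moment, N m; "gripper_width": finger opening in m.
Only numpy, scipy, OpenCV 4.12 (cv2) and the standard library are available. Lean on these libraries where they do the work, as an engineer would, in place of code of your own. Each camera call takes 0.05 s, during which the arm holds its last target.

### The job

Open the narrow box of the two grey boxes with your fingertips alone: press its ribbed hatch down once near the edge facing you and let go so that it pops up, keep off it for a second to see that it stays ajar, then push it on backwards past upright until it lies back on its stop, and leave it there. Press gently, do not push the hatch shut again, and do not grasp or lift anything; the boxes stay where they stand, the wide one stays shut and the other things on the bench are left alone.

Things in the scene. Friction and masses are not known exactly. Their poses are not given: they have to be found in the camera images.
- fuse_box: narrow grey plastic box, 120 x 62 mm, rim 44 mm high, 58 mm high hump at the back, loose on rubber feet, 0.9 kg; origin under its centre on the bench; x axis points from the hatch's free edge to its hinge (away from the robot, within 0.45 rad), z up. Its 50 mm wide ribbed hatch, 12 mm proud of the rim, has a push-push latch: pressed in fully again after it has popped, it would latch shut.
- fuse_hatch (a joint): angle of the narrow box's hatch, rad: 0 to 0.06 latched, -0.19 pressed to its hard stop, 1.05 popped ajar, 1.57 upright, 1.9 fully open. Pressed to -0.1 or deeper and let go, it is lifted to 1.05 by a spring within a second as the finger withdraws. From there it swings freely: below about 1.3 it drops back to 1.05, beyond 1.45 it falls to 1.9 and stays.
- fuse_press (a point): point to press, on top of the narrow box's hatch, mid-width, 12 mm from the free edge, 51 mm from the hinge; moves with the hatch. 56 to 58 mm above the bench when shut. Pressing takes about 3 to 5 N; it frees once this point is down to 51 mm above the bench, hard stop at 46.5 mm. Ajar, the free edge is 52 to 61 mm above the hinge axis and 20 to 37 mm in front of it.
- fuse_hinge (a point): middle of the narrow box's hinge axis, at rim height (44 mm), 12 mm behind the box's centre; the axis runs along the box's y. The hatch reaches 63 mm from it towards the robot; the front wall's outer face is 72 mm from it. A spring leg under the hatch rises up to 15 mm above the axis when ajar.
- fuse_follower (a joint): hidden latch pin of the narrow box, m: 0 = caught (latched), about 0.0055 = free (hatch open); below -0.004 only while the hatch is being pushed shut again.
- battery_box: the wide grey plastic box, same make, 120 x 112 mm with a 100 mm wide hatch, 0.9 kg; axes as for the narrow box. Must stay shut. The two boxes stand side by side, in either order.
- battery_hatch (a joint): angle of the wide box's hatch, rad; 0 to 0.06 = latched shut, negative = pressed in.
- battery_press (a point): point on top of the wide box's hatch, mid-width, 51 mm from its hinge, 56 to 58 mm above the bench.
- threadlock_mid (a point): middle of a small red bottle, 34 mm across, 85 mm tall, standing behind the boxes.
- tape_roll_mid (a point): middle of a black tape roll lying flat, 67 mm across, 19 mm high.
- pliers_mid (a point): middle of green-handled pliers lying on the bench, 168 x 56 x 14 mm.
Mind the look-alikes: they are no part of the job. What is shaped like the fuse_box but blue or pink is not meant.

How it is judged:
On the way, in this order (a step that is already met when the one before it is completed fails the run):
1. the narrow box's hatch is pressed in (value of joint fuse_hatch below -0.05 rad), for 0.02 s.
2. it has popped up and stays ajar, untouched, for 0.8 s (value of joint fuse_hatch between 0.9 and 1.25 rad and contact force between the fingers and fuse_box below 0.1 N), for 0.8 s.
At the end, for the whole second after the job is handed in: The narrow box's hatch lies back against its stop (over 1.75 rad) at rest; its box stands within 30 mm of where it stood, level; the wide box's hatch is still latched shut (value of joint fuse_hatch above 1.75 rad and velocity of joint fuse_hatch below 0.1 rad/s and value of joint battery_hatch between -0.03 and 0.08 rad and distance of fuse_box from where it was at the start of the episode below 0.03 m and angle between fuse_box's own z axis and vertical below 0.05 rad and linear speed of fuse_box below 0.02 m/s); the robot touches nothing.
It fails at once if the narrow box's hatch is pushed back down to shut after it has popped (value of joint fuse_follower below -0.004 m).
It fails at once if the narrow box is pressed with more than 60 N (contact force between the fingers and fuse_box above 60 N).
It fails at once if the narrow box is lifted, tipped or shoved over 30 mm (height (world z) of fuse_box above 0.012 m or angle between fuse_box's own z axis and vertical above 0.15 rad or distance of fuse_box from where it was at the start of the episode above 0.03 m).
It fails at once if the wide box's hatch is pressed or opened, or that box is moved over 20 mm (value of joint battery_hatch below -0.05 rad or value of joint battery_hatch above 0.1 rad or distance of battery_box from where it was at the start of the episode above 0.02 m).
It fails at once if a bystander is moved over 20 mm (distance of any of threadlock_mid, tape_roll_mid, pliers_mid from where it was at the start of the episode above 0.02 m).
It also fails if it takes over 45 s, if anything falls off the work surface, if the arm or the gripper's body presses on something with over 40 N, if the wrist force passes 120 N, or if a joint passes its speed limit or range.

## Working session

There is one attempt and no reset: what is moved stays moved. The work goes in short steps, Python scripts to look and compute and a shell command to move; the robot and the scene stay as the last step left them, time stands still between calls to the robot, and variables do not carry over. Pictures are saved under pics/ and viewed, and the job is handed in when it is done.

```bash
mkdir -p pics; ls; python3 - <<'E'
from station import robot
import cv2,numpy as np
s=robot.read_state();print(s)
for n in("scene","top"):
    p,d=robot.capture(n);cv2.imwrite(f"pics/{n}0.png",p[:,:,::-1]);np.save(f"pics/{n}0.npy",d);print(n,robot.camera_params(n))
E
```

```text
pics
{'time_s': 0.0, 'qpos': array([ 1.14989147e+00,  8.79842873e-02,  1.37230208e+00,  2.25303099e-05,
        1.68362201e+00, -1.03065593e-01]), 'dq': array([-1.16035243e-03, -1.06093935e-03, -2.96044395e-04,  5.51467573e-05,
        1.17714401e-03,  8.48469778e-04]), 'tau': array([-5.11351482e-04, -3.51882470e+01, -3.13264203e+01, -3.33173775e-04,
        1.11723898e-02, -1.51696418e-05]), 'ee_pos': array([0.1716664 , 0.52201965, 0.24709883]), 'ee_rot': array([-3.10697727e-04,  1.58250198e-01,  9.87398366e-01, -1.11545422e-03]), 'force': array([ 0.13207641, -0.80550731, -0.77087796]), 'wrist_torque': array([-0.0278966 ,  0.06715361,  0.01176292]), 'gripper_width': 0.08537206996794171}
scene {'K': array([[498.38859209,   0.        , 316.84873644],
       [  0.        , 498.38859209, 233.75208161],
       [  0.        ,   0.        ,   1.        ]]), 'k1': -0.029559455339326624, 'R': array([[ 0.59090569, -0.80673949,  0.00136235],
       [-0.39259665, -0.2890364 , -0.87311273],
       [ 0.70476828,  0.51539243, -0.48751647]]), 't': array([-0.41941875,  0.27135352,  0.6499846 ])}
top {'K': array([[598.24805259,   0.        , 327.43651627],
       [  0.        , 598.24805259, 245.18020553],
       [  0.        ,   0.        ,   1.        ]]), 'k1': -0.05629628618078488, 'R': array([[ 0.02066164, -0.9997768 ,  0.0044088 ],
       [-0.99616754, -0.02096151, -0.08491673],
       [ 0.08499019, -0.00263739, -0.9963783 ]]), 't': array([-0.09727393,  0.55028556,  1.3907135 ])}
```

View pics/scene0.png

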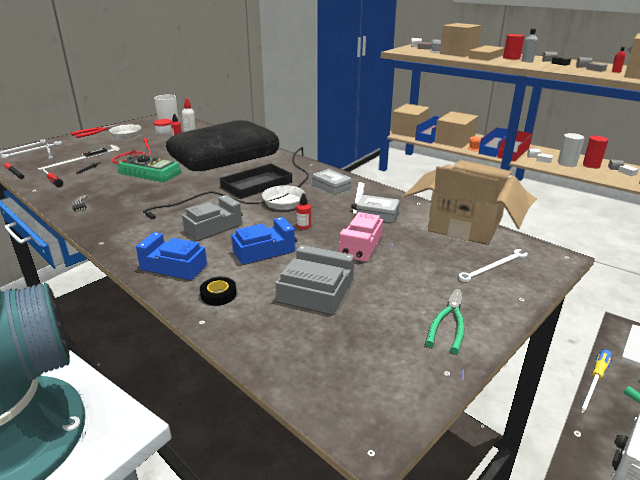

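View pics/top0.png

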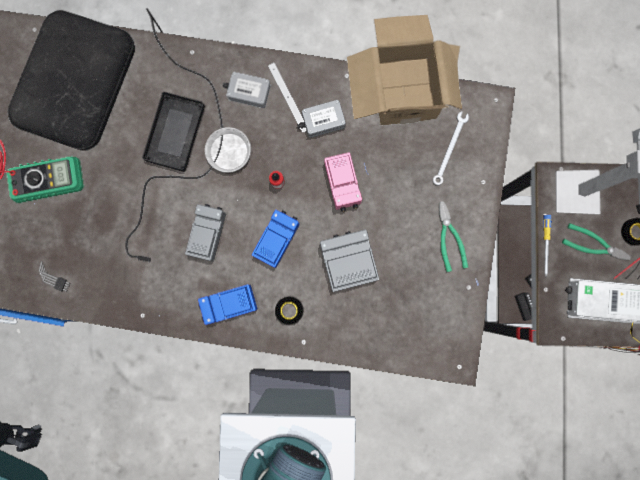

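The top view shows the narrow grey box at about (205,233). A blue look-alike is at (275,240), the wide box at (350,262), and the red bottle at (277,180). I'll zoom in and measure.

```bash
cat > h.py <<'E'
import numpy as np,cv2
from station import robot
def ray(n,uv):
    c=robot.camera_params(n);K=c["K"];k=c["k1"];R=c["R"];t=c["t"]
    uv=np.atleast_2d(np.float64(uv))
    xy=cv2.undistortPoints(uv.reshape(-1,1,2),K,np.array([k,0,0,0.])).reshape(-1,2)
    return -R.T@t,np.c_[xy,np.ones(len(xy))]@R
def plane(n,uv,z):
    o,d=ray(n,uv);return o+d*((z-o[2])/d[:,2])[:,None]
def cloud(n,dep):
    v,u=np.mgrid[:480,:640];uv=np.c_[u.ravel(),v.ravel()]
    o,d=ray(n,uv);return (o+d*dep.reshape(-1,1)).reshape(480,640,3)
def proj(n,X):
    c=robot.camera_params(n);p=np.atleast_2d(X)@c["R"].T+c["t"];x=p[:,:2]/p[:,2:];r=(x**2).sum(1,keepdims=True)
    x=x*(1+c["k1"]*r);return x*c["K"][0,0]+c["K"][:2,2]
E
python3 - <<'E'
from h import *
t=cv2.imread("pics/top0.png");s=cv2.imread("pics/scene0.png")
a=cv2.resize(t[190:280,160:310],None,fx=5,fy=5,interpolation=cv2.INTER_CUBIC)
cv2.imwrite("pics/ztop.png",a)
cv2.imwrite("pics/zsc.png",cv2.resize(s[180:290,130:320],None,fx=4,fy=4,interpolation=cv2.INTER_CUBIC))
for n in("top","scene"):
    P=cloud(n,np.load(f"pics/{n}0.npy"))
    roi=(P[...,0]>.3)&(P[...,0]<.75)&(P[...,1]>.1)&(P[...,1]<.3)
    m=roi&(P[...,2]>.03)&(P[...,2]<.09)
    hsv=cv2.cvtColor(cv2.imread(f"pics/{n}0.png"),cv2.COLOR_BGR2HSV)
    g=m&(hsv[...,1]<60)
    k,l,st,ce=cv2.connectedComponentsWithStats(g.astype(np.uint8))
    for i in range(1,k):
        if st[i,4]>60:
            Q=P[l==i];top=Q[Q[:,2]>.04]
            r=cv2.minAreaRect(top[:,:2].astype(np.float32)*1000)
            print(n,st[i],Q.mean(0).round(3),r,np.percentile(Q[:,2],[5,50,95]).round(4))
E
```

```text
top [ 185  205   39   56 1366] [0.575 0.202 0.051] ((574.3012084960938, 203.94451904296875), (63.53730010986328, 120.13239288330078), 77.1049575805664) [0.035  0.0549 0.0616]
scene [ 182  195   59   35 1113] [0.57  0.193 0.048] ((575.9319458007812, 201.90972900390625), (65.2104263305664, 118.6571273803711), 77.66876983642578) [0.0326 0.0476 0.0592]
```

View pics/ztop.png

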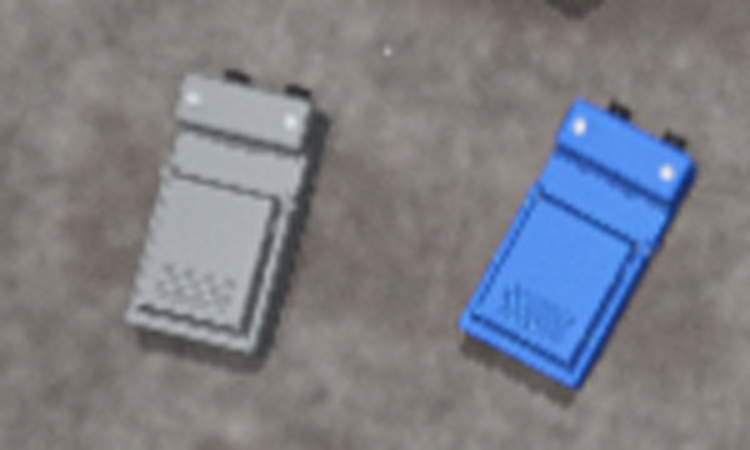

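View pics/zsc.png

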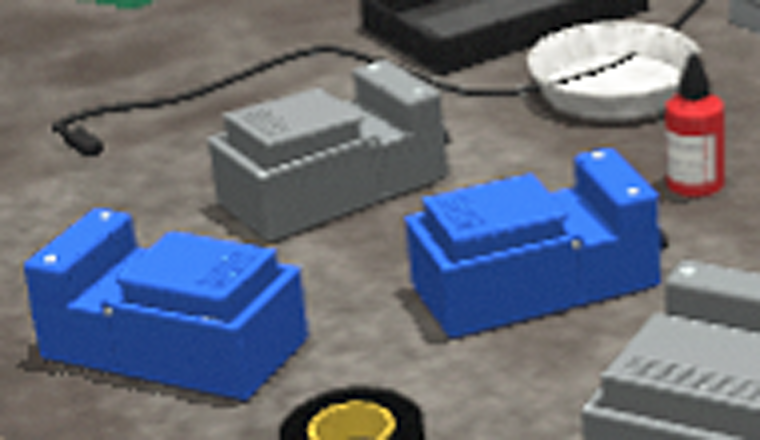

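I measured the narrow box at centre (0.575, 0.203), yaw −0.222 rad. That puts the hinge at about (0.587, 0.200) and the press point at about (0.536, 0.212). I'll close the fingers, move above it and turn to line up with the box.

```bash
python3 -m jog '[4,-4,0,0.1,0, 8,-7,0,0.1,0, 12,-10.5,0,0.1,0, 16,-14,0,0.1,0, 20,-17,0,0.1,0, 24,-20.5,0,0.1,0, 28,-24,-1,0.1,0, 32,-27.5,-3,0.1,0, 36.2,-31,-6,0.1,0, 36.2,-31,-8,0.1,0, 36.2,-31,-10,0.1,0, 36.2,-31,-10,0.1,0]' 20
python3 - <<'E'
from h import *
s=robot.read_state();print(s["ee_pos"],s["ee_rot"],s["force"],s["gripper_width"],s["time_s"])
for n in("scene","top"):
    p,d=robot.capture(n)
    uv=proj(n,np.array([s["ee_pos"]-[0,0,.017],[.537,.2116,.057],[.5867,.2004,.057]]))
    p=p[:,:,::-1].copy();print(uv)
    c=uv[0].astype(int);x0,y0=max(c[0]-80,0),max(c[1]-60,0)
    z=cv2.resize(p[y0:y0+120,x0:x0+160],None,fx=4,fy=4,interpolation=cv2.INTER_CUBIC)
    for q,col in zip(uv,[(0,0,255),(0,255,0),(255,0,0)]): cv2.circle(z,tuple(((q-[x0,y0]+.5)*4).astype(int)),4,col,-1)
    cv2.imwrite(f"pics/{n}1.png",z)
E
```

```text
time_s: 1.6
ee_pos: [0.5322, 0.2114, 0.1444]
ee_rot: [-0.003, 0.109, 0.994, -0.002]
force: [-0.0, -0.2, 0.3]
gripper_width: -0.0
[0.53223002 0.21138103 0.14439208] [-0.00295732  0.10889593  0.99404648 -0.00212849] [-0.03421706 -0.2283017   0.27723798] -2.3361998026907046e-06 1.6
[[189.14842981 182.75921128]
 [194.58752129 211.15921504]
 [214.45070845 204.61672523]]
[[192.01509434 247.38976547]
 [198.71986968 247.80571913]
 [204.36757971 226.53930426]]
```

View pics/scene1.png

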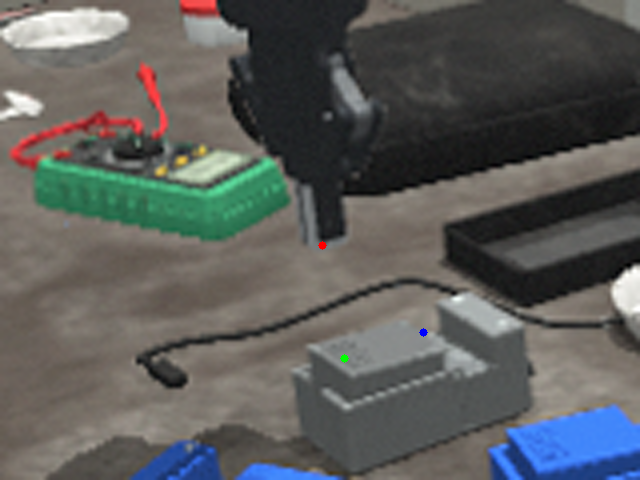

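View pics/top1.png

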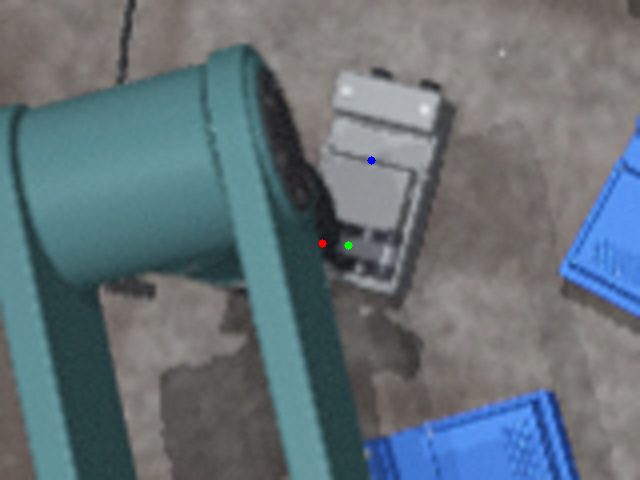

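The scene view shows the closed tips (red marker at zoomed (322,245)) above and in front of the ribbed press point (344,358), centred across the hatch. Next I'll descend to just above it.

```bash
python3 -m jog '[0.1,0,-2,0,0, 0.1,0,-4,0,0, 0.1,0,-5.5,0,0, 0.1,0,-6.4,0,0, 0.1,0,-6.4,0,0, 0.1,0,-6.4,0,0]'; python3 -c "
from h import *
s=robot.read_state();print(s['ee_pos'],s['force'],s['time_s'])"
```

```text
time_s: 2.45
ee_pos: [0.5352, 0.2123, 0.0843]
ee_rot: [0.0, 0.109, 0.994, -0.001]
force: [0.6, 0.2, -0.3]
gripper_width: 0.0
[0.5352239  0.2123462  0.08430694] [ 0.56381017  0.22912207 -0.27847864] 2.45
```

```bash
python3 -m jog '[-0.1,0,-0.5,0,0, -0.1,0,-0.5,0,0, -0.1,0,-0.5,0,0]'
```

```text
time_s: 2.82
ee_pos: [0.5342, 0.2124, 0.0794]
ee_rot: [0.0, 0.109, 0.994, -0.001]
force: [1.0, -0.2, 0.1]
gripper_width: 0.0
```

```bash
python3 -m jog '[0,0,-0.4,0,0, 0,0,-0.7,0,0, 0,0,-0.9,0,0, 0,0,-0.9,0,0]'
```

```text
time_s: 3.32
ee_pos: [0.5341, 0.2125, 0.0704]
ee_rot: [0.0, 0.109, 0.994, -0.001]
force: [-2.5, 1.1, 2.8]
gripper_width: -0.0
```

```bash
python3 -m jog '[0,0,-0.2,0,0, 0,0,-0.4,0,0, 0,0,-0.4,0,0]'
```

```text
time_s: 3.7
ee_pos: [0.5338, 0.2126, 0.0661]
ee_rot: [-0.0, 0.108, 0.994, -0.001]
force: [-4.1, 1.1, 2.8]
gripper_width: 0.0003
```

Tip is at 49 mm with about 5 N, below the 51 mm release height. I'll withdraw up and back.

```bash
python3 -m jog '[0,0,1,0,0, -1,0.2,3,0,0, -3,0.7,5.5,0,0, -5,1.1,8,0,0, -7,1.6,8,0,0, -7,1.6,8,0,0]'
python3 - <<'E'
from h import *
s=robot.read_state();print(s["ee_pos"],s["force"],s["time_s"])
p,d=robot.capture("scene");cv2.imwrite("pics/scene2.png",cv2.resize(p[130:280,110:310,::-1],None,fx=4,fy=4,interpolation=cv2.INTER_CUBIC));np.save("pics/scene2.npy",d)
E
```

```text
time_s: 4.45
ee_pos: [0.4621, 0.2288, 0.1458]
ee_rot: [-0.0, 0.108, 0.994, -0.001]
force: [-1.0, -0.2, -0.5]
gripper_width: -0.0002
[0.46214364 0.22884543 0.14579714] [-1.00642593 -0.22208183 -0.4506832 ] 4.45
```

View pics/scene2.png

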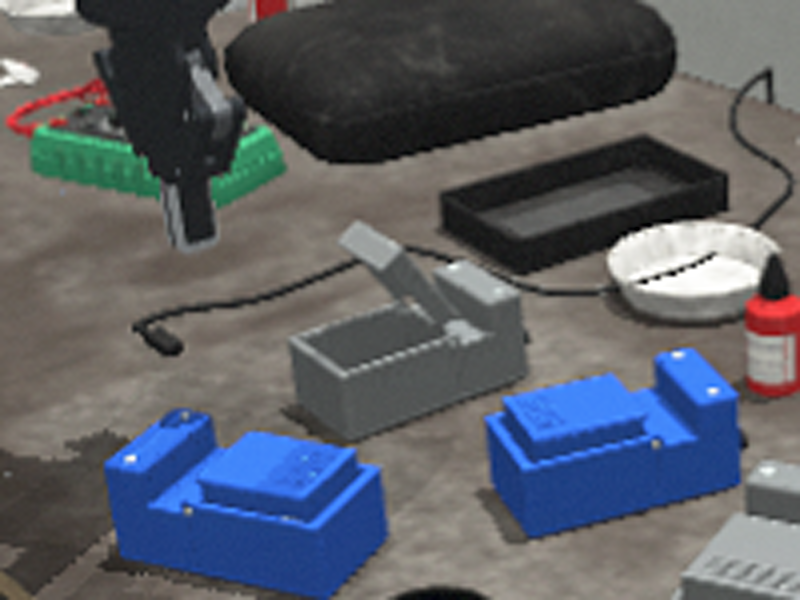

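The hatch has popped (free edge at zoomed (365,235)) and the fingers are clear. I'll wait for more than a second, then check the angle and box pose.

```bash
python3 -m jog '[0,0,0,0,0, 0,0,0,0,0, 0,0,0,0,0, 0,0,0,0,0, 0,0,0,0,0, 0,0,0,0,0, 0,0,0,0,0, 0,0,0,0,0, 0,0,0,0,0, 0,0,0,0,0, 0,0,0,0,0, 0,0,0,0,0]'
python3 - <<'E'
from h import *
s=robot.read_state();print(s["ee_pos"],s["force"],s["time_s"])
c=np.array([.575,.203]);ex=np.array([.9755,-.22]);ey=np.array([.22,.9755]);H=c+.012*ex
for n in("scene","top"):
    p,d=robot.capture(n);P=cloud(n,d)
    q=P[...,:2]-H;a=q@ex;b=q@ey;z=P[...,2]
    m=(abs(b)<.02)&(a>-.06)&(a<.02)&(z>.05)&(z<.13)
    for lo in np.arange(.045,.115,.01):
        k=m&(z>lo)&(z<=lo+.01)
        if k.sum()>3:print(n,round(lo,3),k.sum(),(np.percentile(a[k],[5,50,95])*1000).round(1))
    k=(z>.035)&(z<.063)&(abs(a)<.09)&(abs(b)<.05);r=cv2.minAreaRect((P[k][:,:2]*1000).astype(np.float32));print(r)
E
```

```text
time_s: 6.0
ee_pos: [0.4627, 0.2285, 0.1452]
ee_rot: [-0.0, 0.108, 0.994, -0.001]
force: [-0.4, -0.1, 1.0]
gripper_width: 0.0005
[0.4627264  0.22854383 0.14523326] [-0.40765074 -0.12166046  0.95085917] 6.0
scene 0.095 76 [-33.7 -26.5 -19.3]
((576.0330810546875, 201.75315856933594), (68.43120574951172, 119.97820281982422), 77.68688201904297)
top 0.045 9 [5.8 6.9 7.6]
top 0.055 33 [0.3 3.4 6.1]
top 0.065 44 [-5.7 -2.6  0.9]
top 0.075 42 [-11.7  -8.8  -5.6]
top 0.085 56 [-37.  -15.6 -11.9]
top 0.095 126 [-36.  -27.5 -18. ]
top 0.105 18 [-29.6 -23.5 -21.2]
((574.2406005859375, 203.92672729492188), (64.55340576171875, 120.12854766845703), 77.5068130493164)
```

The hatch is ajar at about 1.05 rad, with the free edge about 100 mm up and 30 mm in front of the hinge. The box hasn't moved. Next I'll lower in front of it and push slowly along the box's x axis.

```bash
python3 -m jog '[0,0,-2.5,0,0, 0,0,-4.6,0,0, 2,-0.45,-4.6,0,0, 4,-0.9,-4.6,0,0, 6,-1.35,-4.6,0,0, 6,-1.35,-4.6,0,0]'
python3 -m jog '[0.8,-0.2,0,0,0, 1.5,-0.35,0,0,0, 2.1,-0.5,0,0,0, 2.7,-0.6,0,0,0, 3.3,-0.75,0,0,0, 3.8,-0.85,0,0,0, 4.3,-0.95,0,0,0, 4.3,-0.95,0,0,0]'
python3 - <<'E'
from h import *
s=robot.read_state();print(s["ee_pos"],s["force"],s["time_s"])
p,d=robot.capture("scene");cv2.imwrite("pics/scene3.png",cv2.resize(p[130:280,110:310,::-1],None,fx=4,fy=4,interpolation=cv2.INTER_CUBIC))
E
```

```text
time_s: 6.85
ee_pos: [0.5236, 0.2147, 0.0991]
ee_rot: [-0.0, 0.109, 0.994, -0.001]
force: [-0.9, 0.4, -0.4]
gripper_width: 0.0001
time_s: 7.85
ee_pos: [0.567, 0.2051, 0.0991]
ee_rot: [-0.0, 0.109, 0.994, -0.001]
force: [0.3, 0.8, 1.0]
gripper_width: 0.0001
[0.56698947 0.20507772 0.09908719] [0.2910978  0.79097516 0.9746327 ] 7.85
```

View pics/scene3.png

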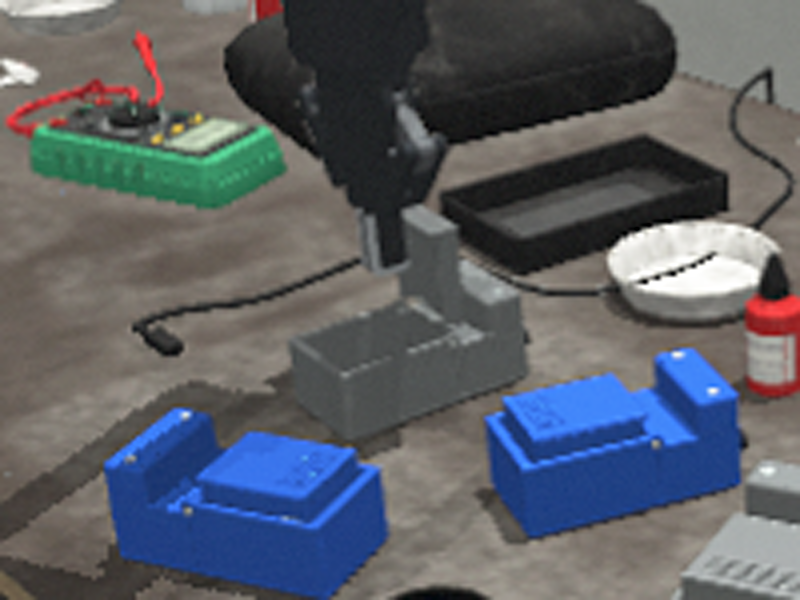

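The hatch is near upright (top edge at zoomed (432,215)), in contact with the fingertips, and the box is still in place. I'll push on about 17 mm.

```bash
python3 -m jog '[0.5,-0.1,0,0,0, 1.0,-0.2,0,0,0, 1.4,-0.3,0,0,0, 1.7,-0.4,0,0,0, 1.7,-0.4,0,0,0]'
python3 - <<'E'
from h import *
s=robot.read_state();print(s["ee_pos"],s["force"],s["time_s"])
p,d=robot.capture("scene");cv2.imwrite("pics/scene4.png",cv2.resize(p[130:280,110:310,::-1],None,fx=4,fy=4,interpolation=cv2.INTER_CUBIC))
E
```

```text
time_s: 8.52
ee_pos: [0.584, 0.201, 0.099]
ee_rot: [-0.001, 0.109, 0.994, -0.001]
force: [-0.8, 0.3, -0.1]
gripper_width: 0.0
[0.58395878 0.20099121 0.09902111] [-0.78722197  0.32296157 -0.13099035] 8.525
```

View pics/scene4.png

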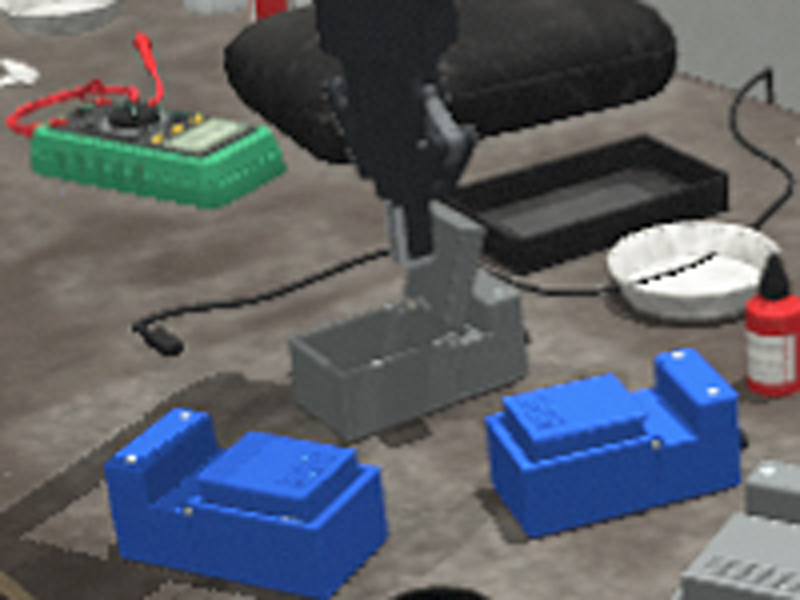

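The hatch is past upright and leaning back (edge at zoomed (460,215)). I'll retreat towards the robot, then up, and check.

```bash
python3 -m jog '[-1,0.2,0,0,0, -3,0.7,0,0,0, -6,1.35,1,0,0, -9,2,4,0,0, -12,2.7,7,0,0, -15,3.4,8,0,0, -15,3.4,8,0,0, -15,3.4,8,0,0, -15,3.4,8,0,0, -15,3.4,8,0,0]'
python3 - <<'E'
from h import *
s=robot.read_state();print(s["ee_pos"],s["force"],s["time_s"])
c=np.array([.575,.203]);ex=np.array([.9755,-.22]);ey=np.array([.22,.9755]);H=c+.012*ex
for n in("scene","top"):
    p,d=robot.capture(n);P=cloud(n,d)
    q=P[...,:2]-H;a=q@ex;b=q@ey;z=P[...,2]
    m=(abs(b)<.02)&(a>-.06)&(a<.06)&(z>.06)&(z<.13)
    for lo in np.arange(.065,.115,.01):
        k=m&(z>lo)&(z<=lo+.01)
        if k.sum()>3:print(n,round(lo,3),k.sum(),(np.percentile(a[k],[5,50,95])*1000).round(1))
    k=(z>.035)&(z<.063)&(abs(a)<.09)&(abs(b)<.05);r=cv2.minAreaRect((P[k][:,:2]*1000).astype(np.float32));print(r)
    cv2.imwrite(f"pics/{n}5.png",p[:,:,::-1])
    if n=="scene":cv2.imwrite("pics/scene5z.png",cv2.resize(p[130:280,110:310,::-1],None,fx=4,fy=4,interpolation=cv2.INTER_CUBIC))
E
```

```text
time_s: 9.82
ee_pos: [0.4341, 0.2347, 0.1782]
ee_rot: [-0.001, 0.109, 0.994, -0.001]
force: [-0.3, 0.5, 0.9]
gripper_width: 0.0002
[0.43407997 0.23474525 0.17821884] [-0.3440775   0.47838884  0.89868561] 9.825
scene 0.065 28 [15.2 17.3 19.9]
scene 0.075 38 [18.4 20.7 23.7]
scene 0.085 32 [21.4 24.5 27.3]
scene 0.095 29 [16.2 24.5 31.7]
scene 0.105 9 [15.8 17.2 19.5]
((576.2850952148438, 202.6089630126953), (66.58660125732422, 119.07331085205078), 78.39592742919922)
top 0.065 20 [12.7 14.3 15.5]
top 0.095 103 [15.  23.  29.9]
top 0.105 31 [13.2 17.4 24.4]
((574.4136962890625, 204.13272094726562), (64.33312225341797, 120.2459945678711), 77.2445297241211)
```

View pics/scene5z.png

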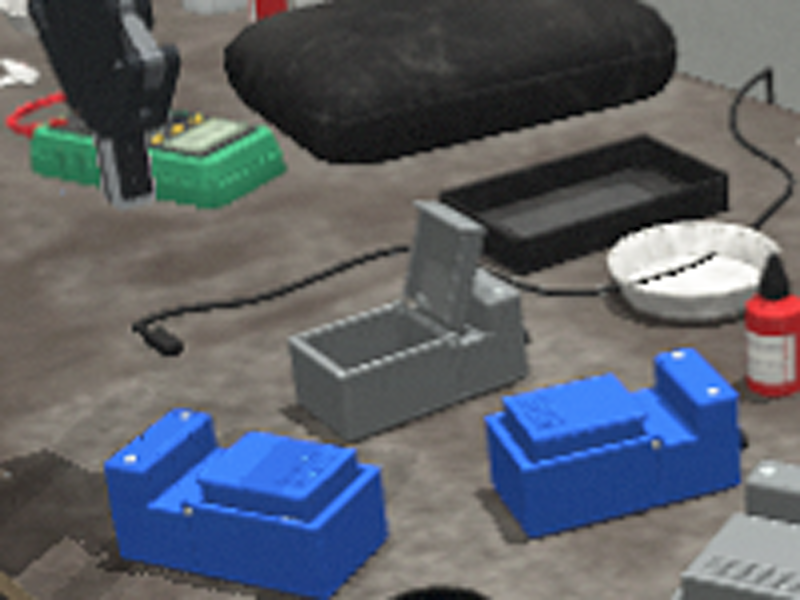

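View pics/top5.png

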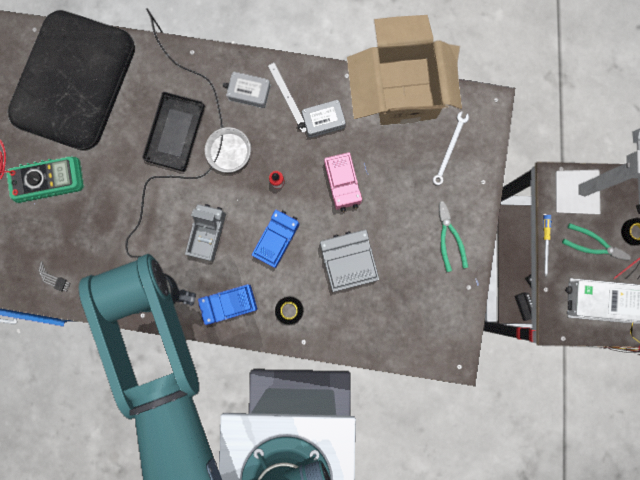

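The hatch's back face slopes about 0.34 rad past vertical, so it sits at about 1.9 rad. The box is in place, the wide box is shut, and the gripper is clear. I'm handing it in.

```bash
python3 -c "
from station import robot
print(robot.job_done(), robot.read_state()['time_s'])"
```

```text
the job is handed in; nothing more can be done
the job is handed in; nothing more can be done
```

The narrow grey box is open and its hatch lies back on its stop. I handed the job in about 10 s into the 45 s allowed; it reports no verdict.

- **Press:** I pressed once near the front edge with closed fingertips, down to 49 mm. The wrist force was about 5 N.
- **Pop-up:** The hatch popped to about 1.05 rad. I kept the fingers off it for about 1.5 s, and it stayed ajar.
- **Push back:** I pushed it slowly past upright and withdrew.

**Last checks:**
- The hatch leans about 0.34 rad past vertical, roughly 1.9 rad.
- The narrow box measured within about 1 mm of where it started.
- In the last top picture the wide box, bottle, tape roll and pliers look unmoved, and the wide hatch looks shut. I judged these by eye and did not measure them.
- The fingers were about 15 cm clear, and the wrist force read about 1 N, which is the sensor's noise level.

No check failed. The two cameras disagreed by about 2 mm on the narrow box's position, which is within their calibration.

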